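Park the spring plunger and draw out the bench pin

ROBOT

A 7-joint arm with a two-finger parallel gripper is mounted at the origin on the work surface. World frame = base frame: x ahead of the robot, y to its left, z up, the work surface at z = 0. Lengths are in m, angles in rad, forces in N, time in s.
With the tool pointing down it reaches from about 0.35 to 0.9 m from the base axis. Payload 8.1 kg.
Tool frame: the origin (TCP) lies midway between the tips of the shut fingers; the grasp point (between the pads) lies env.grasp_offset behind it (env.grasp_offset is the distance from the TCP to the grasp point, in m); z points along the fingers, y is the direction in which the jaws open and shut (so a half turn about z gives the same grasp; the last joint's range is limited). The gripper opens to 92 mm and grips with 3 to 60 N. Pads are 19 mm wide; open, the fingers measure 130 mm over their backs; the gripper's body (75 mm by 190 mm) begins 47 mm behind the grasp point.
Start: joints at [-1.411, 0.434, 0.025, 1.573, -0.012, 1.134, -0.075], TCP at [0.162, 0.604, 0.227] pointing down, gripper open.
Joint ranges: [-2.62, 2.62], [-0.44, 2.09], [-1.27, 1.32], [0.08, 2.57], [-1.32, 4.46], [0.12, 2], [-2.74, 2.74]. Speed limits (rad/s): [2.22, 2.22, 3.01, 3.01, 3.14, 3.14, 3.14].

INTERFACE

Orientations are given as [roll, pitch, yaw] about the fixed x, y, z axes, in that order (R = Rz(yaw) Ry(pitch) Rx(roll)).
In Python, from station import sense, camera, camera_params, env gives the robot as it stands. The module is installed in compiled form; this text tells all that it offers.
- The arm moves only by the tool move_arm, never from a script. Its argument "rows" is a list of rows, each an object of numbers: "x", "y", "z": the shift along the tool's x, y, z in mm; "spin": the turn about the tool's z in rad; "jaw": the closure, from 0 (fully open) to 1 (shut). In form: [{"x": .., "y": .., "z": .., "spin": .., "jaw": ..}, ...]. A call has exactly 10 rows; each row shifts and turns the commanded pose from where the row before left it, along the tool's axes as they then stand; what a row does not reach is not made up. A row lasts 1/8 s, in which the tool goes at most 62.5 mm and 10.7 degrees, less where a joint would pass 70% of its speed; a pose out of reach is approached as far as the arm can. A call with a gripper value outside its range is refused whole. The fingers move at their own pace and stop on an object; the grip force is fixed at half the most. Time passes only in rows, so rows that do not move let the fingers close, or fill a call up. It gives the time, the measured TCP pose, the force and the opening at its end, in the units of the state.
- sense(): the state, without advancing time (a new reading comes with each control period).
- camera(name): name is "scene" or "top" or "wrist"; returns (picture, depth): 400x640x3 uint8, red, green, blue; 400x640 float32, m along the optical axis (not along the pixel's ray), 0 where there is no reading.
- camera_params(name): a dict with "camera_matrix" (3x3 intrinsics, pixels), "origin" and "rotation" of the camera in the world. Camera axes: x right, y down, z forward; pixel columns grow to the right and rows downward; lengths in m; the calibration is good to about 2 mm. A picture is of the moment at which its call begins: read the wrist's pose just before it. camera_params takes no time and is no camera call; for the wrist camera it gives the pose at the moment of the call.
- env.sign_off(): hands the job in, once; it reports no verdict.
The state is a dict: "t": time; "joints": joint angles; "dq": joint speeds; "joint_efforts": joint torques, N m; "eef_pos": TCP position; "eef_rot": TCP orientation; "contact_force": force on the tool from outside, world axes, zero at the start; "ft_torque": the same for the moment, N m; "grip_width": opening from 0.0 (shut) to 1.0 (fully open).
Only numpy, scipy, OpenCV 4.12 (cv2) and the standard library are available. Lean on these libraries where they do the work, as an engineer would, in place of code of your own. Each camera call takes 0.05 s, during which the arm holds its last target.

TASK

The wooden bench pin on the goldsmith's bench is locked in its holder by a spring plunger with a red knob, and has to come forward for changing. Pull the knob up, twist it clockwise until it meets its stop and let it settle into the rest notch so that it stays up by itself, then let go of it and draw the bench pin all the way out to its end stop; leave the plunger parked. Do not press the plunger hard against its stops, and do not disturb the other things on the bench.

Things in the scene. Friction and masses are not known exactly. Their poses are not given: they have to be found in the camera images.
- fixture: The fixed bench-pin holder: green steel bridge 100 x 84 mm, top 52 mm above the bench, on a dark base plate 120 x 124 x 8 mm. Origin on the bench on the plunger's axis; z up; the wooden pin sticks out of it along -x. It cannot move.
- knob_grip (a point): Point on the plunger's vertical axis inside the red knob, 11 mm below its top, 101 mm above the bench while the plunger is down. The knob is a bar 40 mm long, 12 mm thick, 28 mm high (underside 84 mm above the bench), lying along the holder's x axis at the start; it rises and turns with the plunger.
- key_tip (a point): Outer end of the plunger's brass key, a bar 5 mm wide and high, reaching 24 mm from the axis, below the white mark on the knob. It rises and turns with the knob. At the start it lies in the deep slot of the collar and points along the holder's -x. It cannot turn until it is lifted over the collar's lip (lift 0.0125); then it turns clockwise only, seen from above.
- collar (a point): Centre of the fixed steel collar (radius 24 mm) on the bridge, at the lip's height, 68.5 mm above the bench; tallest walls 78 mm. The rest notch, 6.6 mm wide, in a clamped brass ring, lies anywhere from 42 to 82 degrees clockwise of the slot. Its far edge is a tall brass wall, which the key meets 2.5 degrees past the notch's middle: a key lightly against this wall is over the notch.
- plunger (a joint): Lift of the plunger, m: 0 = down, tip locked in the bench pin (free above 0.007). Spring: 5 N down at 0, 10 N at 0.0125. On a lip it reads 0.0125, on the ledge short of the notch 0.004, in the rest notch 0.0085, where it stays when let go. Hard upper stop at 0.018. Pressing it on lips, walls, notch or upper stop with over 25 N damages it (at the wall, about 0.4 N m on the knob).
- pin_grip (a point): Point on the top face and middle line of the wooden bench pin: at the start 105 mm from the plunger's axis along the holder's -x, 30 mm above the bench. The wood is 42 mm wide (along the holder's y) and runs from 52 to 155 mm from the axis at the start; its top slopes down from 36 to 24 mm above the bench, its underside is 10 mm above it.
- bench_pin (a joint): How far the bench pin is drawn out along the holder's -x, m: 0 = in and locked, 0.050 = against its end stop. It stays where left; sliding takes about 3 N plus a little drag.
- file: Bystander: needle file with a wooden handle, 170 mm long, 12 mm high, lying along its x. Origin underneath.
- parts_box: Bystander: clear parts box with four white lids, 74 x 74 x 29 mm. Origin at the centre of its underside.
- flux_jar: Bystander: amber jar with a black cap, 50 mm in diameter, 50 mm high. Origin at the centre of its underside.
- sizing_ring: Bystander: brass ring lying flat, 25 mm in diameter, 8 mm high. Origin at the centre of its underside.

How it is judged:
By the outcome, as a careful person would: the job done as asked, in the order asked, and still so for the second after the job is handed in, with the robot touching nothing.
It also fails if it takes over 70 s, if anything falls off the work surface, if the arm or the gripper's body presses on something with over 40 N, if the wrist force passes 120 N, or if a joint passes its speed limit or range.

## Working session

There is one attempt and no reset: what is moved stays moved. The work goes in short steps, Python scripts to look and compute and a tool call to move; the robot and the scene stay as the last step left them, time stands still between calls to the robot, and variables do not carry over. Pictures are saved under pics/ and viewed, and the job is handed in when it is done.

Besides the shell and the picture viewer there is one more tool, called in YAML: its name, and indented under it one key for each argument. move_arm: Moves the arm, as the interface text tells. Its arguments: {"type":"object","properties":{"rows":{"type":"array"}},"required":["rows"]}

```bash
mkdir -p pics; ls; python3 - <<'E'
from station import sense,camera,camera_params,env
import cv2,numpy as np
print(env.grasp_offset); s=sense(); print(s)
for n in ["scene","top"]:
    p,d=camera(n); cv2.imwrite(f"pics/{n}0.png",p[:,:,::-1]); np.save(f"pics/{n}0.npy",d)
    c=camera_params(n); print(n,c)
E
```

```text
pics
0.0188
{'t': 0.0, 'joints': array([-1.41065845,  0.43524175,  0.02496816,  1.57407402, -0.01160879,
        1.13400284, -0.07509537]), 'dq': array([-0.000298  , -0.00162688, -0.00023143, -0.00060731,  0.00067738,
       -0.00033217,  0.00040927]), 'joint_efforts': array([ 9.13672357e-04, -6.67845511e+01,  9.85954776e-01, -3.14451420e+01,
       -6.03341474e-02,  4.32565960e-02,  1.88435511e-04]), 'eef_pos': array([0.16224684, 0.60305242, 0.22594218]), 'eef_rot': array([-3.14001745e+00,  1.33919270e-04,  2.87879059e+00]), 'contact_force': array([-0.61015897, -0.51764253,  1.00273121]), 'ft_torque': array([-0.00895489, -0.00545483, -0.05017873]), 'grip_width': 1.0027065351315783}
scene {'camera_matrix': array([[417.18048395,   0.        , 324.06379253],
       [  0.        , 417.18048395, 200.45494126],
       [  0.        ,   0.        ,   1.        ]]), 'origin': array([ 1.07829157, -0.21877857,  0.61094754]), 'rotation': array([-2.33838212,  0.01361139,  1.07182676])}
top {'camera_matrix': array([[415.0831919 ,   0.        , 316.67271632],
       [  0.        , 415.0831919 , 204.09438861],
       [  0.        ,   0.        ,   1.        ]]), 'origin': array([0.4115234 , 0.00331891, 0.9192418 ]), 'rotation': array([-2.89537717e+00, -2.65726489e-03, -1.42425725e+00])}
```

View pics/scene0.png

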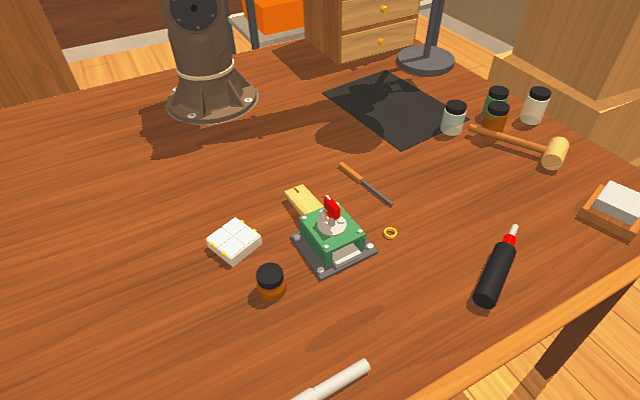

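View pics/top0.png

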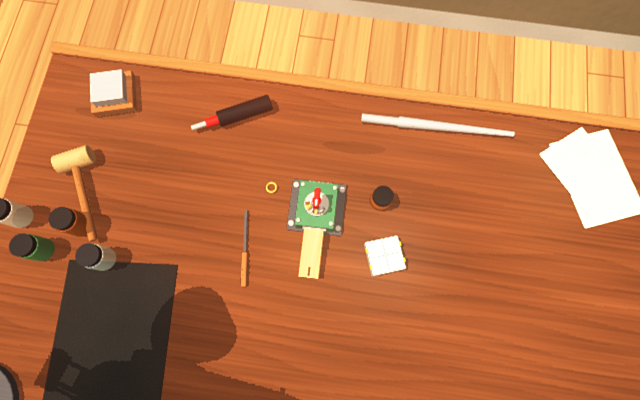

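The holder is at about (317,205) in the top view, with the pin pointing down-image towards the robot. The file is to its left, and the jar and parts box are to its right. Next I'll measure these.

```bash
cat > h.py <<'E'
from station import sense,camera,camera_params,env
import cv2,numpy as np
from scipy.spatial.transform import Rotation as Ro
def R(c): return Ro.from_euler('xyz',c['rotation']).as_matrix()
def ray(c,uv):
    K=c['camera_matrix']; uv=np.atleast_2d(uv)
    d=np.c_[(uv-[K[0,2],K[1,2]])/K[0,0],np.ones(len(uv))]
    return d@R(c).T
def onz(c,uv,z):
    d=ray(c,uv); o=c['origin']; return o+d*((z-o[2])/d[:,2])[:,None]
def proj(c,P):
    q=(np.atleast_2d(P)-c['origin'])@R(c); return q[:,:2]/q[:,2:]*c['camera_matrix'][0,0]+c['camera_matrix'][:2,2]
def cloud(c,dep):
    v,u=np.mgrid[:400,:640]; d=ray(c,np.c_[u.ravel()+.0,v.ravel()]).reshape(400,640,3)
    return c['origin']+d*dep[...,None]
def hsv(p): return cv2.cvtColor(p,cv2.COLOR_RGB2HSV)
def xyz(T): return np.round(T,4)
E
python3 - <<'E'
from h import *
for n in ['top','scene']:
    p=cv2.imread(f'pics/{n}0.png')[:,:,::-1]; d=np.load(f'pics/{n}0.npy'); c=camera_params(n)
    h=hsv(np.ascontiguousarray(p)); P=cloud(c,d)
    roi=np.zeros((400,640),bool)
    if n=='top': roi[170:290,260:420]=1
    else: roi[150:300,260:400]=1
    H,S,V=[h[...,i].astype(int) for i in range(3)]
    red=((H<4)|(H>174))&(S>200)&(V>120)&roi
    gr=(H>50)&(H<90)&(S>90)&roi
    wood=(H>17)&(H<30)&(S>60)&(S<180)&(V>150)&roi
    print(n,'table z',np.median(P[...,2][roi&(abs(P[...,2])<.01)]))
    for nm,m,z in [('red',red,.112),('green',gr,.052),('wood',wood,.03)]:
        X=P[m]; print(nm,m.sum(),'z',np.percentile(X[:,2],[2,50,98]).round(4))
        if nm=='red': X=X[X[:,2]>.105]
        if nm=='green': X=X[abs(X[:,2]-.052)<.004]; 
        if nm=='wood': X=X[(X[:,2]>.018)&(X[:,2]<.04)]
        r=cv2.minAreaRect((X[:,:2]*1000).astype(np.float32)); print(r,X.mean(0).round(4))
    big=cv2.resize(p[150:300,230:430] if n=='top' else p[150:300,240:440],None,fx=4,fy=4,interpolation=cv2.INTER_CUBIC); cv2.imwrite(f'pics/{n}0z.png',big[:,:,::-1])
E
```

```text
top table z -0.0016426169774527155
red 61 z [0.0828 0.1093 0.1141]
((528.6066284179688, 22.915189743041992), (237.11529541015625, 12.096351623535156), 6.5811614990234375) [0.6259 0.0325 0.1258]
green 952 z [0.0472 0.0502 0.0534]
((628.280517578125, 34.156883239746094), (98.83041381835938, 81.88892364501953), 1.2810444831848145) [0.6244 0.0358 0.0505]
wood 1068 z [-0.0007  0.0279  0.0606]
((530.7379150390625, -57.74382019042969), (108.8692398071289, 219.733642578125), 1.9669885635375977) [0.5265 0.0289 0.0282]
scene table z 0.0005628738787741838
red 226 z [0.085  0.1045 0.1137]
((850.1447143554688, -84.13819885253906), (25.119430541992188, 529.2308349609375), 62.17055892944336) [0.6388 0.0282 0.1153]
green 1495 z [0.0141 0.0517 0.0543]
((630.0723876953125, 31.911367416381836), (101.10111999511719, 83.58290100097656), 1.9856762886047363) [0.644  0.0258 0.0522]
wood 595 z [0.0239 0.0303 0.0616]
((520.3826293945312, -17.609939575195312), (92.54631805419922, 136.56861877441406), 0.8210666179656982) [0.5219 0.0282 0.03  ]
```

View pics/top0z.png

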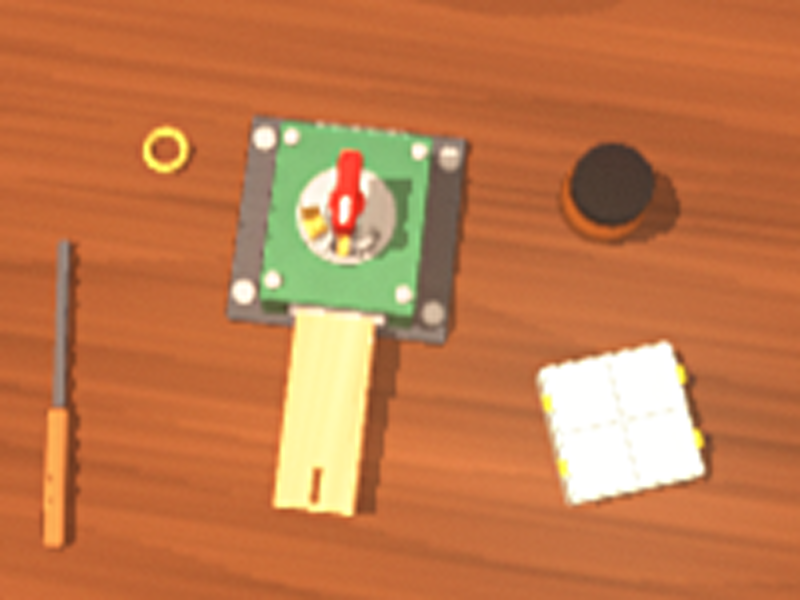

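View pics/scene0z.png

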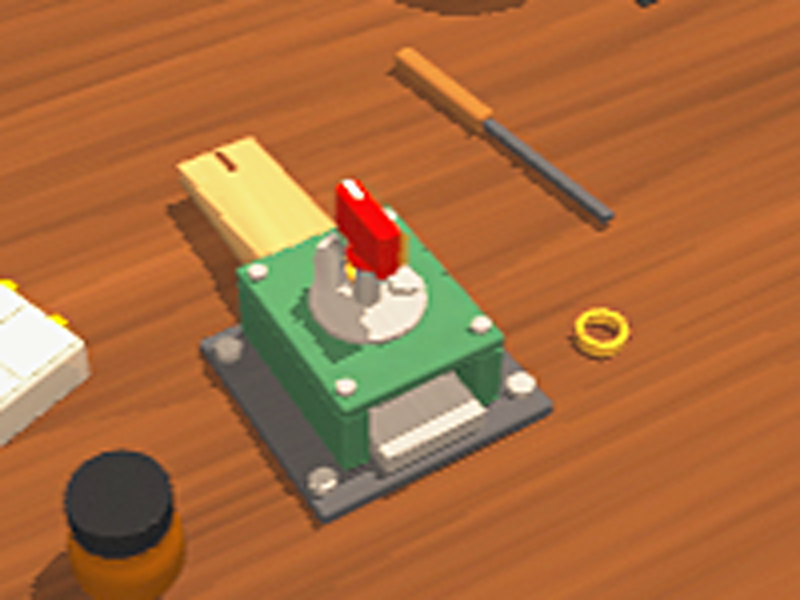

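The knob's white mark and brass key are at zoom px (345,210)/(343,245) in the top view, and the knob bar points along the pin. I'll hover over the holder for a wrist view.

move_arm:
  rows:
    - {"spin": -0.146}
    - {"spin": -0.146}
    - {"x": -26, "y": -36.5}
    - {"x": -26, "y": -36.5}
    - {"x": -26, "y": -36.5}
    - {"x": -26, "y": -36.5}
    - {"x": -26, "y": -36.5}
    - {"x": -26, "y": -36.5}
    - {"x": -26, "y": -36.5}
    - {"x": -26, "y": -36.5}

```text
$.rows[0]: bad value
```

move_arm:
  rows:
    - {"x": -26, "y": -36.5}
    - {"x": -26, "y": -36.5}
    - {"x": -26, "y": -36.5}
    - {"x": -26, "y": -36.5}
    - {"x": -26, "y": -36.5}
    - {"x": -26, "y": -36.5}
    - {"x": -26, "y": -36.5}
    - {"x": -26, "y": -36.5}
    - {}
    - {}

```text
$.rows[0]: bad value
```

```bash
python3 - <<'E'
from h import *
s=sense(); print(s['t'],s['eef_pos'],s['eef_rot'],s['joints'].round(3),s['contact_force'],s['ft_torque'])
c=camera_params('wrist'); print(c)
p,d=camera('wrist'); cv2.imwrite('pics/w1.png',p[:,:,::-1]); np.save('pics/w1.npy',d); np.save('pics/w1c.npy',c,allow_pickle=True)
E
```

```text
0.1 [0.16229125 0.60308412 0.22604574] [-3.14020170e+00  1.22739662e-04  2.87869188e+00] [-1.411  0.435  0.025  1.574 -0.012  1.134 -0.075] [ 0.28484301 -0.00603567  0.50605736] [-0.03364997  0.05658624 -0.00660821]
{'camera_matrix': array([[329.80807347,   0.        , 323.40729657],
       [  0.        , 329.80807347, 203.27488088],
       [  0.        ,   0.        ,   1.        ]]), 'origin': array([0.09552337, 0.6226321 , 0.38379052]), 'rotation': array([2.87892953e+00, 1.54384664e-03, 1.30788653e+00])}
```

View pics/w1.png

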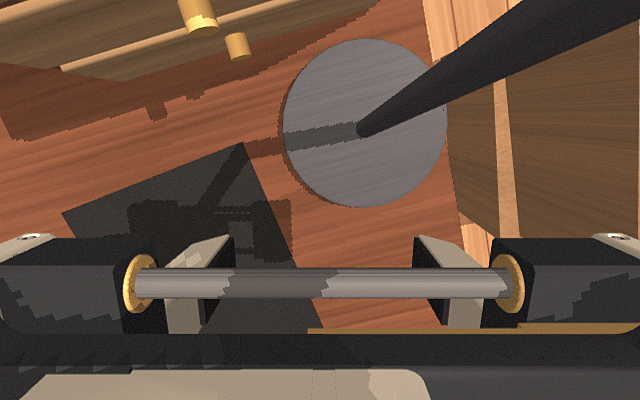

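The wrist view shows only the lamp base, at (365,125). The moves were refused because a row needs every field, so I'll resend them and put the spin at the end, away from the lamp.

move_arm:
  rows:
    - {"x": -35, "y": -27.5, "z": 0, "spin": 0, "jaw": 0}
    - {"x": -35, "y": -27.5, "z": 0, "spin": 0, "jaw": 0}
    - {"x": -35, "y": -27.5, "z": 0, "spin": 0, "jaw": 0}
    - {"x": -35, "y": -27.5, "z": 0, "spin": 0, "jaw": 0}
    - {"x": -35, "y": -27.5, "z": 0, "spin": 0, "jaw": 0}
    - {"x": -35, "y": -27.5, "z": 0, "spin": 0, "jaw": 0}
    - {"x": -35, "y": -27.5, "z": 0, "spin": 0, "jaw": 0}
    - {"x": -35, "y": -27.5, "z": 0, "spin": 0, "jaw": 0}
    - {"x": -35, "y": -27.5, "z": 0, "spin": 0, "jaw": 0}
    - {"x": -35, "y": -27.5, "z": 0, "spin": 0, "jaw": 0}

```text
t: 1.4
eef_pos: [0.4295, 0.2457, 0.2267]
eef_rot: [3.142, -0.0, 2.879]
contact_force: [-0.3, 0.5, 0.9]
grip_width: 1.0
```

move_arm:
  rows:
    - {"x": -35, "y": -27.5, "z": 0, "spin": 0, "jaw": 0}
    - {"x": -35, "y": -27.5, "z": 0, "spin": 0, "jaw": 0}
    - {"x": -35, "y": -27.5, "z": 0, "spin": 0, "jaw": 0}
    - {"x": -35, "y": -27.5, "z": 0, "spin": 0, "jaw": 0}
    - {"x": -35, "y": -27.5, "z": 0, "spin": 0, "jaw": 0}
    - {"x": -35, "y": -27.5, "z": 0, "spin": 0, "jaw": 0}
    - {"x": 0, "y": 0, "z": 0, "spin": -0.145, "jaw": 0}
    - {"x": 0, "y": 0, "z": 0, "spin": -0.145, "jaw": 0}
    - {"x": 0, "y": 0, "z": 0, "spin": 0, "jaw": 0}
    - {"x": 0, "y": 0, "z": 0, "spin": 0, "jaw": 0}

```text
t: 2.65
eef_pos: [0.5887, 0.0332, 0.2266]
eef_rot: [3.142, -0.0, -3.118]
contact_force: [-0.7, 1.3, 0.2]
grip_width: 0.998
```

```bash
python3 - <<'E'
from h import *
s=sense(); print(s['t'],s['eef_pos'],s['eef_rot'],s['joints'].round(3),s['contact_force'],s['ft_torque'])
c=camera_params('wrist'); print(c)
p,d=camera('wrist'); cv2.imwrite('pics/w2.png',p[:,:,::-1]); np.save('pics/w2.npy',d); np.save('pics/w2c.npy',c,allow_pickle=True)
E
```

```text
2.65 [0.58868892 0.03316295 0.2266405 ] [ 3.14154453e+00 -2.09479701e-04 -3.11761150e+00] [-0.337  0.379  0.263  1.679 -0.108  1.098  1.553] [-0.67754905  1.32690177  0.17594952] [0.03858805 0.00311791 0.02937509]
{'camera_matrix': array([[329.80807347,   0.        , 323.40729657],
       [  0.        , 329.80807347, 203.27488088],
       [  0.        ,   0.        ,   1.        ]]), 'origin': array([0.51952787, 0.03272578, 0.38440966]), 'rotation': array([ 2.87933099e+00, -2.60511730e-05,  1.59478401e+00])}
```

View pics/w2.png

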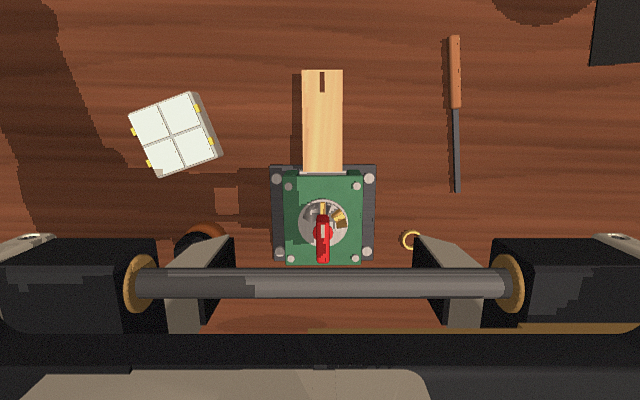

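The wrist view shows the knob at (322,240), the key at (323,208) and the pin running from (303,172) to (343,70). Now I'll fit the axis and yaw.

```bash
python3 - <<'E'
from h import *
p=cv2.cvtColor(cv2.imread('pics/w2.png'),cv2.COLOR_BGR2RGB); c=np.load('pics/w2c.npy',allow_pickle=True).item(); d=np.load('pics/w2.npy')
h=hsv(p);H,S,V=[h[...,i].astype(int) for i in range(3)];P=cloud(c,d)
def rect(m,z,nm):
    cs,_=cv2.findContours(m.astype(np.uint8),cv2.RETR_EXTERNAL,cv2.CHAIN_APPROX_NONE); k=max(cs,key=cv2.contourArea)[:,0].astype(float)
    X=onz(c,k,z); r=cv2.minAreaRect((X[:,:2]*1000).astype(np.float32)); print(nm,len(k),r); return r
roi=np.zeros((400,640),bool); roi[60:270,265:380]=1
g=(H>50)&(H<90)&(S>80)&roi&(abs(P[...,2]-.052)<.006); rect(g,.052,'green')
w=(H>12)&(H<30)&(V>110)&roi&(P[...,2]>.018)&(P[...,2]<.045)
v,u=np.mgrid[:400,:640]
w&=(v<172); X=P[w]; print('wood',np.percentile(X,[0.5,50,99.5],axis=0).round(4))
# wood midline per row
for r in [80,100,120,140,160]:
    uu=np.where(w[r])[0]; z=np.median(P[r,uu,2]); q=onz(c,[[uu[0]-.5,r],[uu[-1]+.5,r]],z); print(r,uu[0],uu[-1],z.round(4),q[:,:2].round(4).tolist(), q[:,:2].mean(0).round(4))
red=((H<6)|(H>172))&(S>150)&(V>80)&roi
X=P[red]; print('red',red.sum(),np.percentile(X[:,2],[5,50,95]))
t=red&(P[...,2]>.1085)&(P[...,2]<.118); 
if t.sum()>20: rect(t,.112,'knobtop'); print(P[t].mean(0))
rr=np.where(red.any(1))[0]
for r in rr[::4]: uu=np.where(red[r])[0]; q=onz(c,[[(uu[0]+uu[-1])/2,r]],.112)[0]; print(r,uu[0],uu[-1],np.median(P[r,uu,2]).round(4),q[:2].round(4))
cv2.imwrite('pics/w2z.png',cv2.resize(cv2.cvtColor(p[160:280,255:395],cv2.COLOR_RGB2BGR),None,fx=5,fy=5,interpolation=cv2.INTER_CUBIC))
# bystanders via top
E
```

```text
green 328 ((628.500732421875, 34.428016662597656), (99.01331329345703, 82.79094696044922), 1.755757451057434)
wood [[0.4755 0.0101 0.023 ]
 [0.5258 0.0316 0.0297]
 [0.5776 0.0527 0.0365]]
80 302 342 0.0251 [[0.4857, 0.0095], [0.4847, 0.0515]] [0.4852 0.0305]
100 302 342 0.0273 [[0.5054, 0.0097], [0.5043, 0.0521]] [0.5048 0.0309]
120 302 341 0.0296 [[0.5254, 0.01], [0.5244, 0.0517]] [0.5249 0.0309]
140 303 341 0.0321 [[0.5457, 0.0114], [0.5447, 0.0524]] [0.5452 0.0319]
160 303 341 0.0347 [[0.5664, 0.0117], [0.5654, 0.053]] [0.5659 0.0324]
red 624 [0.08453069 0.11111397 0.11267979]
knobtop 100 ((627.9256591796875, 34.47805404663086), (38.693233489990234, 11.586524963378906), 1.626287579536438)
[0.62932059 0.03439989 0.11134224]
214 319 319 0.0781 [0.6023 0.0309]
218 317 328 0.0985 [0.6058 0.034 ]
222 316 328 0.1092 [0.6095 0.0337]
226 316 329 0.1112 [0.6131 0.0342]
230 313 331 0.1104 [0.6168 0.0338]
234 313 332 0.1098 [0.6205 0.0344]
238 315 330 0.1115 [0.6243 0.0344]
242 316 328 0.1117 [0.6281 0.0341]
246 316 328 0.1121 [0.6318 0.0342]
250 316 328 0.1117 [0.6357 0.0343]
254 317 329 0.1121 [0.6395 0.0352]
258 317 328 0.1119 [0.6434 0.0349]
262 318 327 0.1116 [0.6472 0.035 ]
```

View pics/w2z.png

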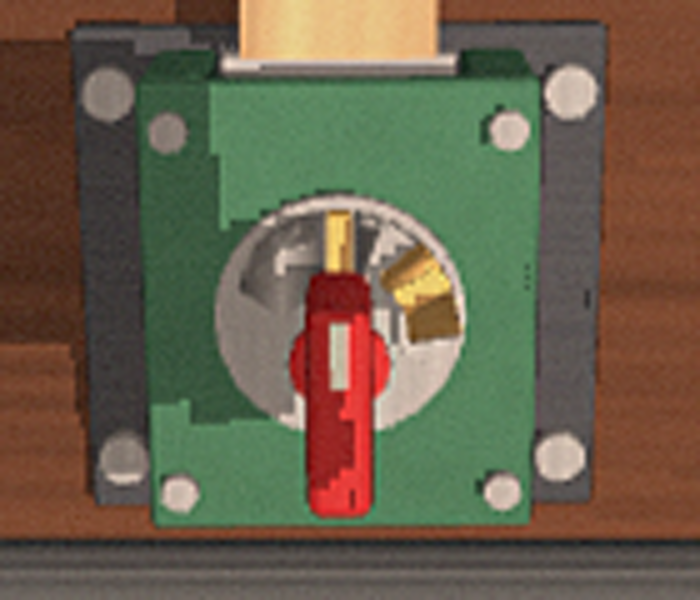

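Axis is about (0.6285, 0.0343) with holder yaw +0.0305, and the bridge centre and knob top agree. I'll move over the knob and descend.

move_arm:
  rows:
    - {"x": -20, "y": 0, "z": 0, "spin": -0.0065, "jaw": 0.5}
    - {"x": -19.8, "y": 0, "z": 0, "spin": 0, "jaw": 0.5}
    - {"x": 0, "y": 0, "z": 25, "spin": 0, "jaw": 0.5}
    - {"x": 0, "y": 0, "z": 25, "spin": 0, "jaw": 0.5}
    - {"x": 0, "y": 0, "z": 25, "spin": 0, "jaw": 0.5}
    - {"x": 0, "y": 0, "z": 25, "spin": 0, "jaw": 0.5}
    - {"x": 0, "y": 0, "z": 15, "spin": 0, "jaw": 0.5}
    - {"x": 0, "y": 0, "z": 8, "spin": 0, "jaw": 0.5}
    - {"x": 0, "y": 0, "z": 0, "spin": 0, "jaw": 0.5}
    - {"x": 0, "y": 0, "z": 0, "spin": 0, "jaw": 0.5}

```text
t: 3.95
eef_pos: [0.6292, 0.0344, 0.1046]
eef_rot: [3.141, 0.001, -3.108]
contact_force: [0.0, 0.6, 0.4]
grip_width: 0.496
```

```bash
python3 - <<'E'
from h import *
s=sense(); print(s['t'],s['eef_pos'],s['eef_rot'],s['contact_force'],s['ft_torque'],s['grip_width'])
p,d=camera('scene'); cv2.imwrite('pics/s3.png',cv2.resize(p[120:300,240:440,::-1],None,fx=4,fy=3.3)[:590])
p,d=camera('wrist'); cv2.imwrite('pics/w3.png',p[:,:,::-1])
E
```

```text
3.95 [0.62919328 0.03438031 0.10460645] [ 3.14141618e+00  1.40726658e-03 -3.10817949e+00] [0.04490048 0.61532154 0.36495799] [-0.001999   -0.02614155 -0.03520571] 0.4957892984420385
```

View pics/s3.png

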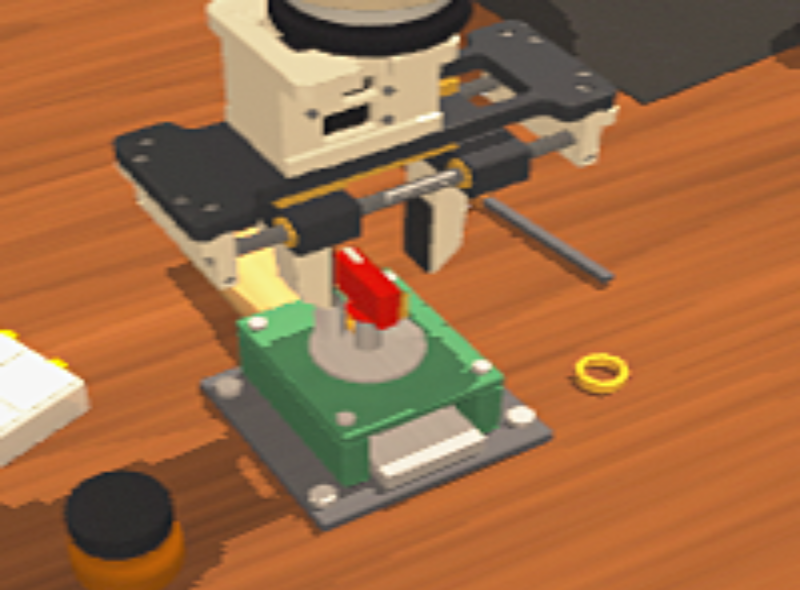

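View pics/w3.png

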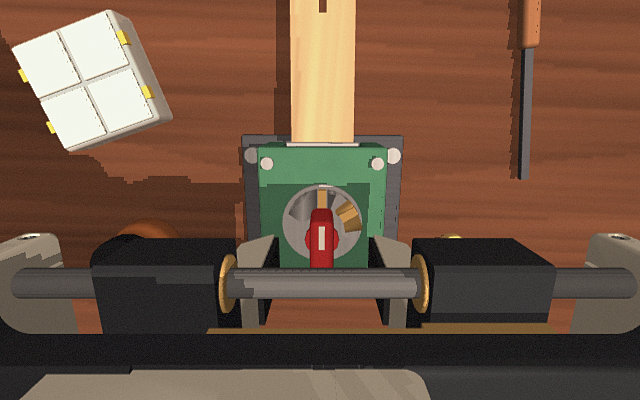

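Knob at (320,237) is centred between the fingers. I'll descend the last 21 mm and close.

move_arm:
  rows:
    - {"x": 0.7, "y": 0, "z": 11, "spin": 0, "jaw": 0.5}
    - {"x": 0, "y": 0, "z": 7, "spin": 0, "jaw": 0.5}
    - {"x": 0, "y": 0, "z": 3, "spin": 0, "jaw": 0.6}
    - {"x": 0, "y": 0, "z": 0, "spin": 0, "jaw": 0.75}
    - {"x": 0, "y": 0, "z": 0, "spin": 0, "jaw": 0.8}
    - {"x": 0, "y": 0, "z": 0, "spin": 0, "jaw": 0.83}
    - {"x": 0, "y": 0, "z": 0, "spin": 0, "jaw": 0.86}
    - {"x": 0, "y": 0, "z": 0, "spin": 0, "jaw": 1}
    - {"x": 0, "y": 0, "z": 0, "spin": 0, "jaw": 1}
    - {"x": 0, "y": 0, "z": 0, "spin": 0, "jaw": 1}

```text
t: 5.3
eef_pos: [0.6281, 0.0334, 0.0829]
eef_rot: [-3.141, 0.0, -3.109]
contact_force: [1.0, -5.0, 0.3]
grip_width: 0.186
```

```bash
python3 - <<'E'
from h import *
s=sense(); print(s['t'],s['eef_pos'],s['eef_rot'],s['contact_force'],s['ft_torque'],s['grip_width'])
E
```

```text
5.3 [0.62807033 0.03344473 0.08285433] [-3.14077645e+00  3.56176292e-04 -3.10863971e+00] [ 1.04949882 -4.97870738  0.32743563] [-1.1845876  -0.1306854  -0.01745961] 0.1855470346728722
```

```bash
python3 - <<'E'
from h import *
p=cv2.cvtColor(cv2.imread('pics/w2.png'),cv2.COLOR_BGR2RGB); c=np.load('pics/w2c.npy',allow_pickle=True).item(); d=np.load('pics/w2.npy')
P=cloud(c,d)
for r in range(224,244,2): print(r,[tuple((P[r,u]*1000).round().astype(int)[1:]) for u in (312,313,314,315,316,322,329,330,331,332)])
s=sense();print(s['grip_width'],s['contact_force'],s['t'])
p,d=camera('scene'); cv2.imwrite('pics/s4.png',cv2.resize(p[170:270,280:400,::-1],None,fx=6,fy=6,interpolation=cv2.INTER_CUBIC)[:590])
p,d=camera('wrist'); cv2.imwrite('pics/w4.png',p[:,:,::-1])
s=sense();print(s['grip_width'],s['contact_force'],s['t'])
E
```

```text
224 [(np.int64(23), np.int64(54)), (np.int64(24), np.int64(56)), (np.int64(25), np.int64(54)), (np.int64(27), np.int64(55)), (np.int64(28), np.int64(109)), (np.int64(34), np.int64(111)), (np.int64(40), np.int64(108)), (np.int64(42), np.int64(56)), (np.int64(43), np.int64(55)), (np.int64(44), np.int64(55))]
226 [(np.int64(23), np.int64(54)), (np.int64(24), np.int64(55)), (np.int64(26), np.int64(55)), (np.int64(27), np.int64(82)), (np.int64(29), np.int64(110)), (np.int64(34), np.int64(113)), (np.int64(40), np.int64(109)), (np.int64(42), np.int64(81)), (np.int64(43), np.int64(55)), (np.int64(45), np.int64(54))]
228 [(np.int64(23), np.int64(55)), (np.int64(24), np.int64(54)), (np.int64(26), np.int64(84)), (np.int64(27), np.int64(84)), (np.int64(29), np.int64(110)), (np.int64(34), np.int64(113)), (np.int64(40), np.int64(110)), (np.int64(42), np.int64(85)), (np.int64(43), np.int64(84)), (np.int64(45), np.int64(54))]
230 [(np.int64(23), np.int64(54)), (np.int64(25), np.int64(84)), (np.int64(26), np.int64(84)), (np.int64(27), np.int64(85)), (np.int64(29), np.int64(110)), (np.int64(34), np.in
[... 1401 characters left out ...]
p.int64(25), np.int64(55)), (np.int64(26), np.int64(55)), (np.int64(27), np.int64(55)), (np.int64(29), np.int64(109)), (np.int64(34), np.int64(111)), (np.int64(40), np.int64(110)), (np.int64(43), np.int64(55)), (np.int64(44), np.int64(56)), (np.int64(45), np.int64(55))]
242 [(np.int64(24), np.int64(55)), (np.int64(25), np.int64(56)), (np.int64(26), np.int64(54)), (np.int64(27), np.int64(54)), (np.int64(29), np.int64(109)), (np.int64(34), np.int64(112)), (np.int64(40), np.int64(110)), (np.int64(43), np.int64(55)), (np.int64(44), np.int64(55)), (np.int64(45), np.int64(54))]
0.1855470346728722 [ 1.04949882 -4.97870738  0.32743563] 5.3
0.1826040603556876 [ 0.1220145  -5.29629784  0.20453725] 5.4
```

View pics/s4.png

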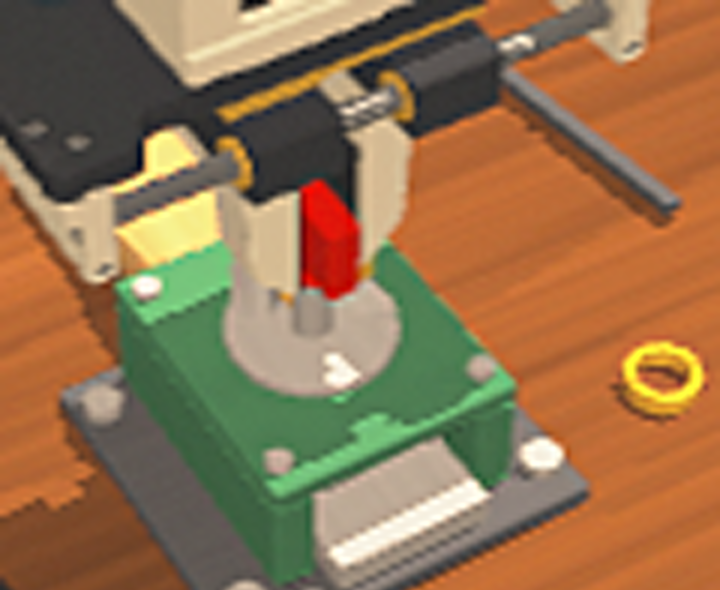

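View pics/w4.png

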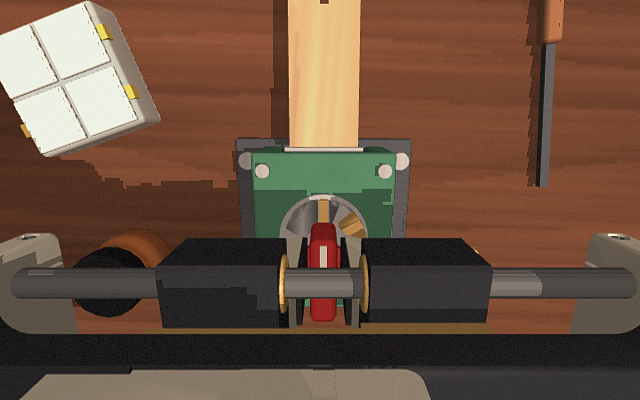

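The fingertips are pinching the 18 mm flange at the knob's foot (reading 17 mm, flange top about 85 mm). I'll open slightly, rise 5 mm and regrip on the bar.

move_arm:
  rows:
    - {"x": 0, "y": 0, "z": 0, "spin": 0, "jaw": 0.7}
    - {"x": 0, "y": -0.7, "z": 0, "spin": 0, "jaw": 0.7}
    - {"x": 0, "y": 0, "z": -5, "spin": 0, "jaw": 0.7}
    - {"x": 0, "y": 0, "z": 0, "spin": 0, "jaw": 0.75}
    - {"x": 0, "y": 0, "z": 0, "spin": 0, "jaw": 0.85}
    - {"x": 0, "y": 0, "z": 0, "spin": 0, "jaw": 1}
    - {"x": 0, "y": 0, "z": 0, "spin": 0, "jaw": 1}
    - {"x": 0, "y": 0, "z": 0, "spin": 0, "jaw": 1}
    - {"x": 0, "y": 0, "z": 0, "spin": 0, "jaw": 1}
    - {"x": 0, "y": 0, "z": 0, "spin": 0, "jaw": 1}

```text
t: 6.65
eef_pos: [0.6279, 0.0333, 0.0877]
eef_rot: [-3.141, 0.0, -3.108]
contact_force: [-0.0, -3.3, 1.2]
grip_width: 0.13
```

```bash
cat > st.py <<'E'
from h import *
s=sense(); np.set_printoptions(suppress=True,precision=4); print(s['t'],s['eef_pos'],s['eef_rot'],s['contact_force'].round(2),s['ft_torque'].round(3),s['grip_width'].round(4),s['joints'][6].round(3))
E
python3 st.py
```

```text
Traceback (most recent call last):
  File "st.py", line 2, in <module>
    s=sense(); np.set_printoptions(suppress=True,precision=4); print(s['t'],s['eef_pos'],s['eef_rot'],s['contact_force'].round(2),s['ft_torque'].round(3),s['grip_width'].round(4),s['joints'][6].round(3))
                                                                                                                                                          ^^^^^^^^^^^^^^^^^^^^^
AttributeError: 'float' object has no attribute 'round'
```

The reading is now 12 mm, so the bar is gripped. I'll lift 14.5 mm slowly.

move_arm:
  rows:
    - {"x": 0, "y": -0.4, "z": -2, "spin": 0, "jaw": 1}
    - {"x": 0, "y": 0, "z": -2, "spin": 0, "jaw": 1}
    - {"x": 0, "y": 0, "z": -2, "spin": 0, "jaw": 1}
    - {"x": 0, "y": 0, "z": -2, "spin": 0, "jaw": 1}
    - {"x": 0, "y": 0, "z": -2, "spin": 0, "jaw": 1}
    - {"x": 0, "y": 0, "z": -2, "spin": 0, "jaw": 1}
    - {"x": 0, "y": 0, "z": -1.5, "spin": 0, "jaw": 1}
    - {"x": 0, "y": 0, "z": -1, "spin": 0, "jaw": 1}
    - {"x": 0, "y": 0, "z": 0, "spin": 0, "jaw": 1}
    - {"x": 0, "y": 0, "z": 0, "spin": 0, "jaw": 1}

```text
t: 7.9
eef_pos: [0.6278, 0.0332, 0.1021]
eef_rot: [3.142, -0.0, -3.108]
contact_force: [3.6, -1.7, -11.6]
grip_width: 0.128
```

```bash
sed -i "s/s\['grip_width'\].round(4)/round(s['grip_width'],4)/" st.py; python3 st.py
```

```text
7.9 [0.6278 0.0332 0.1021] [ 3.1415 -0.0003 -3.108 ] [  3.59  -1.72 -11.64] [-0.32  -0.73   0.069] 0.1282 1.61
```

```bash
python3 - <<'E'
from h import *
c=np.load('pics/w2c.npy',allow_pickle=True).item(); d=np.load('pics/w2.npy'); P=cloud(c,d)
p=cv2.cvtColor(cv2.imread('pics/w2.png'),cv2.COLOR_BGR2RGB); h=hsv(p)
m=(h[...,0]>12)&(h[...,0]<32)&(h[...,1]>110)
m[:195]=0;m[235:]=0;m[:,:325]=0;m[:,350:]=0
for v,u in zip(*np.where(m)):
    X=P[v,u]; q=X[:2]-[.6283,.0338]; a=np.degrees(np.arctan2(q[1],-q[0]))-0+1.75
    print((v,u),'ang %.0f r %.0f z %.0f V %d'%(a,np.hypot(*q)*1000,X[2]*1000,h[v,u,2]),end=' | ')
E
```

```text
(np.int64(209), np.int64(338)) ang 46 r 23 z 61 V 124 | (np.int64(209), np.int64(339)) ang 48 r 24 z 61 V 112 | (np.int64(210), np.int64(336)) ang 44 r 21 z 62 V 123 | (np.int64(210), np.int64(337)) ang 46 r 22 z 62 V 115 | (np.int64(210), np.int64(338)) ang 46 r 23 z 64 V 116 | (np.int64(210), np.int64(339)) ang 47 r 24 z 66 V 124 | (np.int64(210), np.int64(340)) ang 51 r 24 z 63 V 175 | (np.int64(211), np.int64(335)) ang 46 r 19 z 59 V 127 | (np.int64(211), np.int64(336)) ang 46 r 20 z 63 V 118 | (np.int64(211), np.int64(337)) ang 46 r 21 z 65 V 112 | (np.int64(211), np.int64(338)) ang 47 r 22 z 67 V 119 | (np.int64(211), np.int64(339)) ang 47 r 23 z 69 V 151 | (np.int64(211), np.int64(340)) ang 50 r 24 z 67 V 160 | (np.int64(211), np.int64(341)) ang 55 r 24 z 62 V 181 | (np.int64(212), np.int64(335)) ang 45 r 19 z 64 V 116 | (np.int64(212), np.int64(336)) ang 45 r 20 z 66 V 114 | (np.int64(212), np.int64(337)) ang 46 r 21 z 69 V 125 | (np.int64(212), np.int64(338)) ang 48 r 22 z 68 V 162 | (np.int64(212), np.int64(339)) ang 49 r 23 z 69 V 203 | (np.int64(212), np.int64(340)) ang 5
[... 8447 characters left out ...]
8)) ang 78 r 16 z 78 V 121 | (np.int64(226), np.int64(339)) ang 79 r 17 z 78 V 126 | (np.int64(226), np.int64(340)) ang 79 r 18 z 78 V 123 | (np.int64(226), np.int64(341)) ang 79 r 19 z 79 V 124 | (np.int64(226), np.int64(342)) ang 79 r 20 z 80 V 127 | (np.int64(226), np.int64(343)) ang 81 r 21 z 78 V 122 | (np.int64(226), np.int64(344)) ang 82 r 22 z 77 V 127 | (np.int64(226), np.int64(345)) ang 81 r 23 z 78 V 130 | (np.int64(226), np.int64(346)) ang 82 r 24 z 78 V 130 | (np.int64(227), np.int64(337)) ang 81 r 15 z 78 V 101 | (np.int64(227), np.int64(338)) ang 82 r 16 z 78 V 114 | (np.int64(227), np.int64(339)) ang 83 r 17 z 77 V 122 | (np.int64(227), np.int64(340)) ang 83 r 18 z 78 V 112 |
```

move_arm:
  rows:
    - {"x": 0, "y": 0, "z": 0, "spin": 0.06, "jaw": 1}
    - {"x": 0, "y": 0, "z": 0, "spin": 0.06, "jaw": 1}
    - {"x": 0, "y": 0, "z": 0, "spin": 0.06, "jaw": 1}
    - {"x": 0, "y": 0, "z": 0, "spin": 0.06, "jaw": 1}
    - {"x": 0, "y": 0, "z": 0, "spin": 0.06, "jaw": 1}
    - {"x": 0, "y": 0, "z": 0, "spin": 0.06, "jaw": 1}
    - {"x": 0, "y": 0, "z": 0, "spin": 0.06, "jaw": 1}
    - {"x": 0, "y": 0, "z": 0, "spin": 0.06, "jaw": 1}
    - {"x": 0, "y": 0, "z": 0, "spin": 0.06, "jaw": 1}
    - {"x": 0, "y": 0, "z": 0, "spin": 0, "jaw": 1}

```text
t: 9.15
eef_pos: [0.628, 0.034, 0.1022]
eef_rot: [3.141, -0.0, 2.636]
contact_force: [3.6, 0.2, -11.4]
grip_width: 0.131
```

```bash
python3 st.py
```

```text
9.15 [0.628  0.034  0.1022] [ 3.141  -0.0002  2.6362] [  3.6    0.18 -11.37] [ 0.094 -0.879 -0.004] 0.1307 1.163
```

By depth, the notch floor (z≈64.5 mm) spans about 56–72° and the wall face is at about 73°, so I expect the key to meet the wall at about 66°. We're at 30.8° with no torque; continuing to about 57°.

move_arm:
  rows:
    - {"x": 0, "y": 0, "z": 0, "spin": 0.06, "jaw": 1}
    - {"x": 0, "y": 0, "z": 0, "spin": 0.06, "jaw": 1}
    - {"x": 0, "y": 0, "z": 0, "spin": 0.06, "jaw": 1}
    - {"x": 0, "y": 0, "z": 0, "spin": 0.06, "jaw": 1}
    - {"x": 0, "y": 0, "z": 0, "spin": 0.05, "jaw": 1}
    - {"x": 0, "y": 0, "z": 0, "spin": 0.05, "jaw": 1}
    - {"x": 0, "y": 0, "z": 0, "spin": 0.04, "jaw": 1}
    - {"x": 0, "y": 0, "z": 0, "spin": 0.04, "jaw": 1}
    - {"x": 0, "y": 0, "z": 0, "spin": 0.04, "jaw": 1}
    - {"x": 0, "y": 0, "z": 0, "spin": 0, "jaw": 1}

```text
t: 10.4
eef_pos: [0.6284, 0.0344, 0.1023]
eef_rot: [3.14, -0.0, 2.177]
contact_force: [6.3, 1.7, -11.9]
grip_width: 0.132
```

```bash
python3 st.py
```

```text
10.4 [0.6284 0.0344 0.1023] [ 3.1402 -0.0005  2.1766] [  6.35   1.71 -11.93] [ 0.324 -1.074  0.017] 0.1319 0.786
```

move_arm:
  rows:
    - {"x": -0.3, "y": 0.8, "z": 0, "spin": 0, "jaw": 1}
    - {"x": 0, "y": 0, "z": 0, "spin": 0.02, "jaw": 1}
    - {"x": 0, "y": 0, "z": 0, "spin": 0.02, "jaw": 1}
    - {"x": 0, "y": 0, "z": 0, "spin": 0.02, "jaw": 1}
    - {"x": 0, "y": 0, "z": 0, "spin": 0.02, "jaw": 1}
    - {"x": 0, "y": 0, "z": 0, "spin": 0.01, "jaw": 1}
    - {"x": 0, "y": 0, "z": 0, "spin": 0.01, "jaw": 1}
    - {"x": 0, "y": 0, "z": 0, "spin": 0.01, "jaw": 1}
    - {"x": 0, "y": 0, "z": 0, "spin": 0, "jaw": 1}
    - {"x": 0, "y": 0, "z": 0, "spin": 0, "jaw": 1}

```text
t: 11.65
eef_pos: [0.6285, 0.0343, 0.1021]
eef_rot: [3.142, -0.001, 2.066]
contact_force: [2.7, 5.3, -11.3]
grip_width: 0.129
```

```bash
python3 st.py
```

```text
11.65 [0.6285 0.0343 0.1021] [ 3.1416 -0.001   2.0657] [  2.69   5.29 -11.3 ] [ 1.027 -0.689  0.195] 0.1287 0.695
```

move_arm:
  rows:
    - {"x": 0, "y": 0, "z": 0, "spin": 0.01, "jaw": 1}
    - {"x": 0, "y": 0, "z": 0, "spin": 0, "jaw": 1}
    - {"x": 0, "y": 0, "z": 0, "spin": 0, "jaw": 1}
    - {"x": 0, "y": 0, "z": 0, "spin": 0, "jaw": 1}
    - {"x": 0, "y": 0, "z": 0, "spin": 0, "jaw": 1}
    - {"x": 0, "y": 0, "z": 0, "spin": 0, "jaw": 1}
    - {"x": 0, "y": 0, "z": 0, "spin": 0, "jaw": 1}
    - {"x": 0, "y": 0, "z": 0, "spin": 0, "jaw": 1}
    - {"x": 0, "y": 0, "z": 0, "spin": 0, "jaw": 1}
    - {"x": 0, "y": 0, "z": 0, "spin": 0, "jaw": 1}

```text
t: 12.9
eef_pos: [0.6285, 0.0343, 0.1021]
eef_rot: [-3.142, -0.001, 2.056]
contact_force: [2.1, 5.2, -10.4]
grip_width: 0.127
```

```bash
python3 st.py
```

```text
12.9 [0.6285 0.0343 0.1021] [-3.1415 -0.001   2.0559] [  2.08   5.17 -10.43] [ 1.022 -0.592  0.243] 0.1273 0.687
```

Torque is rising 0.05 N m per 0.01 rad, which suggests wall contact at about 0.24 N m. A wrist look to confirm.

```bash
python3 - <<'E'
from h import *
c=camera_params('wrist'); np.save('pics/w5c.npy',c,allow_pickle=True)
p,d=camera('wrist'); np.save('pics/w5.npy',d); cv2.imwrite('pics/w5full.png',p[:,:,::-1]); cv2.imwrite('pics/w5.png',cv2.resize(p[150:350,210:440,::-1],None,fx=3,fy=3,interpolation=cv2.INTER_CUBIC)[:599])
p,d=camera('scene'); cv2.imwrite('pics/s5.png',cv2.resize(p[150:250,270:400,::-1],None,fx=6,fy=6,interpolation=cv2.INTER_CUBIC)[:590])
E
```

```text
(no output)
```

View pics/w5.png

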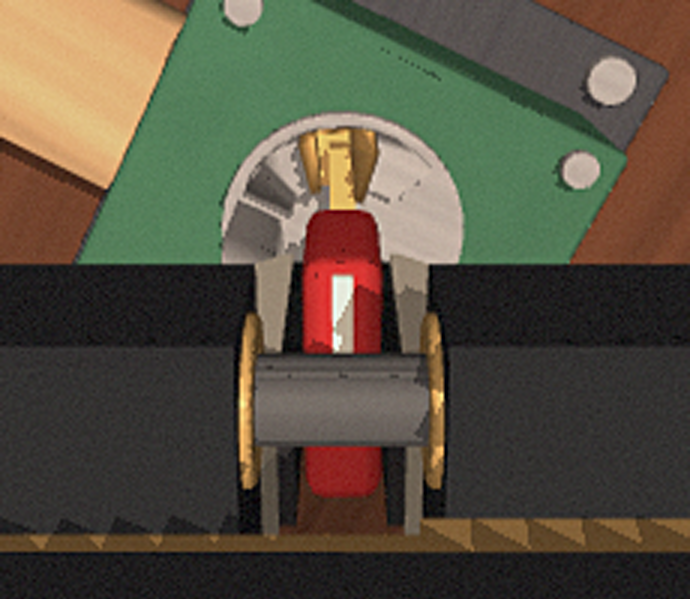

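View pics/s5.png

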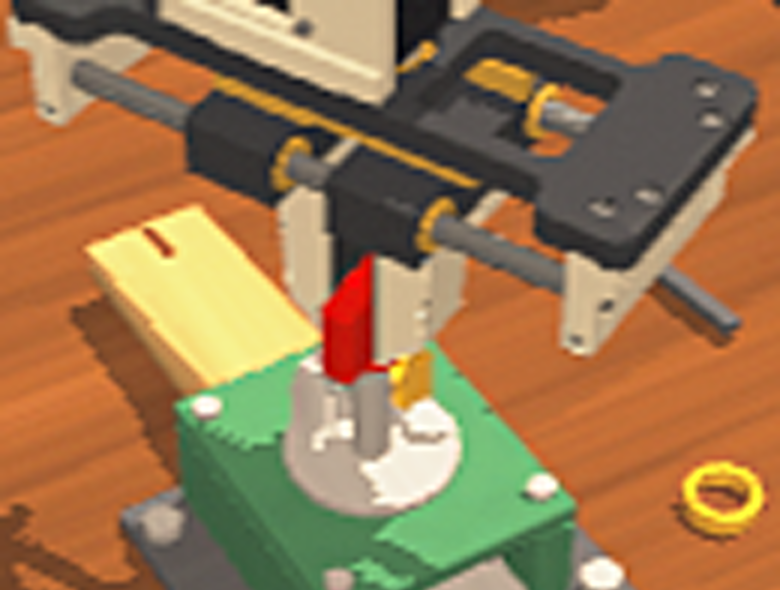

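The key at (342,165) sits between the two brass walls, lightly against the right-hand (far) one. I'll back off slightly and lower towards the notch.

move_arm:
  rows:
    - {"x": 0, "y": 0, "z": 0, "spin": -0.02, "jaw": 1}
    - {"x": 0, "y": 0, "z": 1, "spin": 0, "jaw": 1}
    - {"x": 0, "y": 0, "z": 1, "spin": 0, "jaw": 1}
    - {"x": 0, "y": 0, "z": 1, "spin": 0, "jaw": 1}
    - {"x": 0, "y": 0, "z": 1, "spin": 0, "jaw": 1}
    - {"x": 0, "y": 0, "z": 0.5, "spin": 0, "jaw": 1}
    - {"x": 0, "y": 0, "z": 0.5, "spin": 0, "jaw": 1}
    - {"x": 0, "y": 0, "z": 0.5, "spin": 0, "jaw": 1}
    - {"x": 0, "y": 0, "z": 0, "spin": 0, "jaw": 1}
    - {"x": 0, "y": 0, "z": 0, "spin": 0, "jaw": 1}

```text
t: 14.25
eef_pos: [0.6286, 0.0343, 0.097]
eef_rot: [3.141, -0.001, 2.076]
contact_force: [1.4, 5.2, -7.4]
grip_width: 0.128
```

```bash
python3 st.py
```

```text
14.25 [0.6286 0.0343 0.097 ] [ 3.1412 -0.0011  2.0757] [ 1.41  5.17 -7.41] [ 1.102 -0.342  0.147] 0.1279 0.707
```

move_arm:
  rows:
    - {"x": 0, "y": 0, "z": 0.5, "spin": 0, "jaw": 1}
    - {"x": 0, "y": 0, "z": 0, "spin": 0, "jaw": 1}
    - {"x": 0, "y": 0, "z": 0.5, "spin": 0, "jaw": 1}
    - {"x": 0, "y": 0, "z": 0, "spin": 0, "jaw": 1}
    - {"x": 0, "y": 0, "z": 0.3, "spin": 0, "jaw": 1}
    - {"x": 0, "y": 0, "z": 0, "spin": 0, "jaw": 1}
    - {"x": 0, "y": 0, "z": 0, "spin": 0, "jaw": 1}
    - {"x": 0, "y": 0, "z": 0, "spin": 0, "jaw": 1}
    - {"x": 0, "y": 0, "z": 0, "spin": 0, "jaw": 1}
    - {"x": 0, "y": 0, "z": 0, "spin": 0, "jaw": 1}

```text
t: 15.5
eef_pos: [0.6287, 0.0343, 0.0962]
eef_rot: [3.141, -0.001, 2.076]
contact_force: [-1.2, 5.0, -2.6]
grip_width: 0.131
```

```bash
python3 st.py
```

```text
15.5 [0.6287 0.0343 0.0962] [ 3.1409 -0.0012  2.0756] [-1.16  4.99 -2.61] [1.129 0.105 0.171] 0.1309 0.708
```

Vertical force has dropped from 7.4 to 2.6 N at lift 8.5 mm, so the key is resting in the notch. I'll relieve the side load and let go.

move_arm:
  rows:
    - {"x": 0.6, "y": 0.3, "z": 0.2, "spin": 0, "jaw": 1}
    - {"x": 0, "y": 0, "z": 0, "spin": 0, "jaw": 1}
    - {"x": 0, "y": 0, "z": 0, "spin": 0, "jaw": 0.8}
    - {"x": 0, "y": 0, "z": 0, "spin": 0, "jaw": 0.7}
    - {"x": 0, "y": 0, "z": 0, "spin": 0, "jaw": 0.6}
    - {"x": 0, "y": 0, "z": 0, "spin": 0, "jaw": 0.6}
    - {"x": 0, "y": 0, "z": -10, "spin": 0, "jaw": 0.6}
    - {"x": 0, "y": 0, "z": -15, "spin": 0, "jaw": 0.6}
    - {"x": 0, "y": 0, "z": -25, "spin": 0, "jaw": 0.6}
    - {"x": 0, "y": 0, "z": -30, "spin": 0, "jaw": 0.6}

```text
t: 16.75
eef_pos: [0.6287, 0.034, 0.1769]
eef_rot: [3.141, 0.0, 2.075]
contact_force: [-0.0, 0.8, 0.3]
grip_width: 0.403
```

```bash
python3 st.py; python3 - <<'E'
from h import *
c=camera_params('wrist'); p,d=camera('wrist'); P=cloud(c,d)
h=hsv(p); H,S=h[...,0].astype(int),h[...,1]
red=((H<6)|(H>172))&(S>150); red[:150]=0; red[300:]=0; red[:,:250]=0; red[:,400:]=0
z=P[...,2][red]; print('red z',np.percentile(z,[5,50,75,90,97]))
t=red&(P[...,2]>.115)&(P[...,2]<.127); print(cv2.minAreaRect((P[t][:,:2]*1000).astype(np.float32)), P[t].mean(0))
cv2.imwrite('pics/w6.png',p[:,:,::-1])
E
```

```text
16.75 [0.6287 0.034  0.1769] [3.1414 0.0001 2.0751] [-0.04  0.81  0.29] [-0.051  0.039  0.053] 0.4025 0.659
red z [0.09255172 0.11941675 0.12013934 0.12062544 0.12115723]
((629.590576171875, 34.553497314453125), (11.811295509338379, 39.99067306518555), 29.270727157592773) [0.62968811 0.03470533 0.11949745]
```

View pics/w6.png

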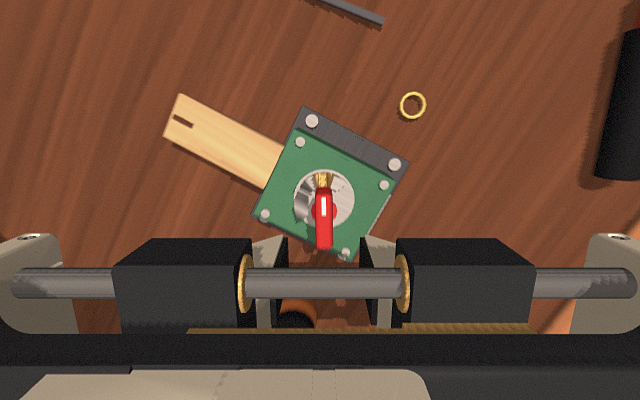

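The knob is free with its top at 120 mm, 8.5 mm above its start height, and turned, so it stays parked by itself. Next I'll rotate back and move over the pin.

move_arm:
  rows:
    - {"x": 0, "y": 0, "z": 0, "spin": -0.16, "jaw": 0.2}
    - {"x": 0, "y": 0, "z": 0, "spin": -0.16, "jaw": 0.2}
    - {"x": 0, "y": 0, "z": 0, "spin": -0.16, "jaw": 0.2}
    - {"x": 0, "y": 0, "z": 0, "spin": -0.16, "jaw": 0.2}
    - {"x": 0, "y": 0, "z": 0, "spin": -0.16, "jaw": 0.2}
    - {"x": 0, "y": 0, "z": 0, "spin": -0.16, "jaw": 0.2}
    - {"x": 0, "y": 0, "z": 0, "spin": -0.137, "jaw": 0.2}
    - {"x": 38, "y": 0, "z": 0, "spin": 0, "jaw": 0.2}
    - {"x": 38, "y": 0, "z": 0, "spin": 0, "jaw": 0.2}
    - {"x": 39, "y": 0, "z": 0, "spin": 0, "jaw": 0.2}

```text
t: 18.05
eef_pos: [0.513, 0.0303, 0.1761]
eef_rot: [3.142, 0.001, -3.111]
contact_force: [-0.2, 0.3, 0.5]
grip_width: 0.801
```

```bash
python3 st.py; python3 - <<'E'
from h import *
p,d=camera('top'); c=camera_params('top')
h=hsv(p);H,S,V=[h[...,i].astype(int) for i in range(3)];P=cloud(c,d)
X=P[:,:,:]
b=(V>200)&(S<60); b[:225]=0;b[290:]=0;b[:,:355]=0;b[:,420:]=0
print('box y range',np.percentile(P[b][:,:2],[1,99],axis=0))
cv2.imwrite('pics/t7.png',p[:,:,::-1])
E
```

```text
18.05 [0.513  0.0303 0.1761] [ 3.1416  0.0014 -3.1114] [-0.22  0.33  0.49] [ 0.053 -0.056  0.024] 0.8011 1.554
box y range [[ 0.50227715 -0.16788958]
 [ 0.58376699 -0.09275487]]
```

View pics/t7.png

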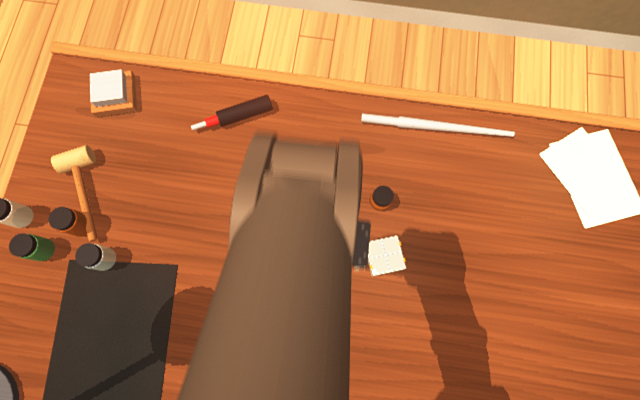

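The arm hides the holder in this view, but the box's near edge (y≈-0.09) is clear of the gripper. Descending.

move_arm:
  rows:
    - {"x": 0, "y": 0, "z": 30, "spin": 0, "jaw": 0.2}
    - {"x": 0, "y": 0, "z": 30, "spin": 0, "jaw": 0.2}
    - {"x": 0, "y": 0, "z": 30, "spin": 0, "jaw": 0.2}
    - {"x": 0, "y": 0, "z": 30, "spin": 0, "jaw": 0.2}
    - {"x": 0, "y": 0, "z": 20, "spin": 0, "jaw": 0.2}
    - {"x": 0, "y": 0, "z": 14, "spin": 0, "jaw": 0.2}
    - {"x": 0, "y": 0, "z": 8, "spin": 0, "jaw": 0.2}
    - {"x": 0, "y": 0, "z": 4, "spin": 0, "jaw": 0.2}
    - {"x": 0, "y": 0, "z": 0, "spin": 0, "jaw": 0.2}
    - {"x": 0, "y": 0, "z": 0, "spin": 0, "jaw": 0.2}

```text
t: 19.35
eef_pos: [0.5142, 0.0306, 0.0097]
eef_rot: [3.141, 0.001, -3.111]
contact_force: [0.2, -0.1, -0.0]
grip_width: 0.798
```

```bash
python3 st.py; python3 - <<'E'
from h import *
p,d=camera('wrist'); cv2.imwrite('pics/w8.png',p[:,:,::-1])
E
```

```text
19.35 [0.5142 0.0306 0.0097] [ 3.1414  0.0008 -3.111 ] [ 0.18 -0.1  -0.03] [ 0.038 -0.001  0.048] 0.7979 1.649
```

View pics/w8.png

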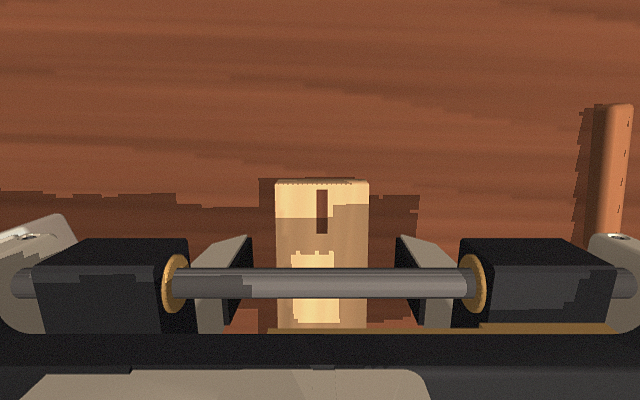

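The pin (columns 275–369) is centred between the fingers. Closing.

move_arm:
  rows:
    - {"x": 0, "y": 0, "z": 1, "spin": 0, "jaw": 0.35}
    - {"x": 0, "y": 0, "z": 0, "spin": 0, "jaw": 0.45}
    - {"x": 0, "y": 0, "z": 0, "spin": 0, "jaw": 0.5}
    - {"x": 0, "y": 0, "z": 0, "spin": 0, "jaw": 0.53}
    - {"x": 0, "y": 0, "z": 0, "spin": 0, "jaw": 0.56}
    - {"x": 0, "y": 0, "z": 0, "spin": 0, "jaw": 0.65}
    - {"x": 0, "y": 0, "z": 0, "spin": 0, "jaw": 0.8}
    - {"x": 0, "y": 0, "z": 0, "spin": 0, "jaw": 1}
    - {"x": 0, "y": 0, "z": 0, "spin": 0, "jaw": 1}
    - {"x": 0, "y": 0, "z": 0, "spin": 0, "jaw": 1}

```text
t: 20.65
eef_pos: [0.5138, 0.0298, 0.0082]
eef_rot: [-3.141, 0.0, -3.112]
contact_force: [0.4, -5.2, -0.0]
grip_width: 0.455
```

```bash
python3 st.py
```

```text
20.65 [0.5138 0.0298 0.0082] [-3.1409  0.0001 -3.1117] [ 0.37 -5.21 -0.01] [-1.097 -0.076  0.03 ] 0.4548 1.65
```

Gripped, with the reading at 41.9 mm. Drawing the pin out 45 mm first, then gently to the stop.

move_arm:
  rows:
    - {"x": 0, "y": -0.8, "z": 0, "spin": 0, "jaw": 1}
    - {"x": 3, "y": 0, "z": 0, "spin": 0, "jaw": 1}
    - {"x": 6, "y": 0, "z": 0, "spin": 0, "jaw": 1}
    - {"x": 7, "y": 0, "z": 0, "spin": 0, "jaw": 1}
    - {"x": 7, "y": 0, "z": 0, "spin": 0, "jaw": 1}
    - {"x": 7, "y": 0, "z": 0, "spin": 0, "jaw": 1}
    - {"x": 7, "y": 0, "z": 0, "spin": 0, "jaw": 1}
    - {"x": 5, "y": 0, "z": 0, "spin": 0, "jaw": 1}
    - {"x": 3, "y": 0, "z": 0, "spin": 0, "jaw": 1}
    - {"x": 0, "y": 0, "z": 0, "spin": 0, "jaw": 1}

```text
t: 21.9
eef_pos: [0.4684, 0.0284, 0.0082]
eef_rot: [3.142, -0.001, -3.111]
contact_force: [0.8, -3.1, -2.9]
grip_width: 0.455
```

```bash
python3 st.py
```

```text
21.9 [0.4684 0.0284 0.0082] [ 3.1415 -0.0006 -3.1109] [ 0.81 -3.06 -2.92] [-0.837 -0.243 -0.039] 0.4546 1.647
```

move_arm:
  rows:
    - {"x": 1.5, "y": 0, "z": 0, "spin": 0, "jaw": 1}
    - {"x": 1.5, "y": 0, "z": 0, "spin": 0, "jaw": 1}
    - {"x": 1, "y": 0, "z": 0, "spin": 0, "jaw": 1}
    - {"x": 0.5, "y": 0, "z": 0, "spin": 0, "jaw": 1}
    - {"x": 0.5, "y": 0, "z": 0, "spin": 0, "jaw": 1}
    - {"x": 0.5, "y": 0, "z": 0, "spin": 0, "jaw": 1}
    - {"x": 0.5, "y": 0, "z": 0, "spin": 0, "jaw": 1}
    - {"x": 0, "y": 0, "z": 0, "spin": 0, "jaw": 1}
    - {"x": 0, "y": 0, "z": 0, "spin": 0, "jaw": 1}
    - {"x": 0, "y": 0, "z": 0, "spin": 0, "jaw": 1}

```text
t: 23.15
eef_pos: [0.4638, 0.0283, 0.0083]
eef_rot: [3.142, 0.002, -3.111]
contact_force: [5.9, -3.4, -9.3]
grip_width: 0.453
```

```bash
python3 st.py
```

```text
23.15 [0.4638 0.0283 0.0083] [ 3.1416  0.0016 -3.111 ] [ 5.89 -3.42 -9.28] [-0.773 -1.189 -0.038] 0.4532 1.646
```

move_arm:
  rows:
    - {"x": 0.5, "y": 0, "z": 0, "spin": 0, "jaw": 1}
    - {"x": 0.5, "y": 0, "z": 0, "spin": 0, "jaw": 1}
    - {"x": 0, "y": 0, "z": 0, "spin": 0, "jaw": 1}
    - {"x": 0, "y": 0, "z": 0, "spin": 0, "jaw": 1}
    - {"x": 0, "y": 0, "z": 0, "spin": 0, "jaw": 1}
    - {"x": 0, "y": 0, "z": 0, "spin": 0, "jaw": 1}
    - {"x": 0, "y": 0, "z": 0, "spin": 0, "jaw": 1}
    - {"x": 0, "y": 0, "z": 0, "spin": 0, "jaw": 1}
    - {"x": 0, "y": 0, "z": 0, "spin": 0, "jaw": 1}
    - {"x": 0, "y": 0, "z": 0, "spin": 0, "jaw": 1}

```text
t: 24.4
eef_pos: [0.4638, 0.0283, 0.0083]
eef_rot: [-3.141, 0.003, -3.111]
contact_force: [8.9, -2.8, -12.6]
grip_width: 0.459
```

```bash
python3 st.py
```

```text
24.4 [0.4638 0.0283 0.0083] [-3.1415  0.0034 -3.1111] [  8.88  -2.75 -12.59] [-0.705 -1.838 -0.046] 0.4591 1.646
```

The pin didn't move with another 1 mm commanded, and the total is 50.0 mm, so it is against the end stop. I'll ease off, open and rise.

move_arm:
  rows:
    - {"x": -1, "y": 0, "z": 0, "spin": 0, "jaw": 1}
    - {"x": 0, "y": 0, "z": 0, "spin": 0, "jaw": 0.52}
    - {"x": 0, "y": 0, "z": 0, "spin": 0, "jaw": 0.4}
    - {"x": 0, "y": 0, "z": 0, "spin": 0, "jaw": 0.3}
    - {"x": 0, "y": 0, "z": 0, "spin": 0, "jaw": 0.3}
    - {"x": 0, "y": 0, "z": -10, "spin": 0, "jaw": 0.3}
    - {"x": 0, "y": 0, "z": -30, "spin": 0, "jaw": 0.3}
    - {"x": 0, "y": 0, "z": -40, "spin": 0, "jaw": 0.3}
    - {"x": 0, "y": 0, "z": -50, "spin": 0, "jaw": 0.3}
    - {"x": 0, "y": 0, "z": -40, "spin": 0, "jaw": 0.3}

```text
t: 25.65
eef_pos: [0.4628, 0.0281, 0.1808]
eef_rot: [3.141, 0.001, -3.111]
contact_force: [0.7, -0.4, -1.0]
grip_width: 0.7
```

```bash
python3 st.py; python3 - <<'E'
from h import *
c=camera_params('wrist'); p,d=camera('wrist'); P=cloud(c,d)
h=hsv(p);H,S,V=[h[...,i].astype(int) for i in range(3)]
w=(H>12)&(H<30)&(V>110)&(P[...,2]>.018)&(P[...,2]<.045)&(abs(P[...,1]-.03)<.03); print('wood',np.percentile(P[w],[.5,50,99.5],axis=0).round(4))
cv2.imwrite('pics/w9.png',p[:,:,::-1])
p,d=camera('scene'); cv2.imwrite('pics/s9.png',p[:,:,::-1]); c=camera_params('scene');P=cloud(c,d);h=hsv(p);H,S,V=[h[...,i].astype(int) for i in range(3)]
red=((H<4)|(H>174))&(S>200)&(V>120);red[:180]=0;red[240:]=0;red[:,:300]=0;red[:,380:]=0
print('knob z',np.percentile(P[red][:,2],[5,50,95]))
E
```

```text
25.65 [0.4628 0.0281 0.1808] [ 3.1413  0.0014 -3.1112] [ 0.67 -0.45 -1.03] [ 0.001 -0.009  0.05 ] 0.6997 1.525
wood [[0.4253 0.0072 0.0186]
 [0.484  0.0304 0.0288]
 [0.5952 0.0566 0.0363]]
knob z [0.09534334 0.11291501 0.12124112]
```

View pics/w9.png

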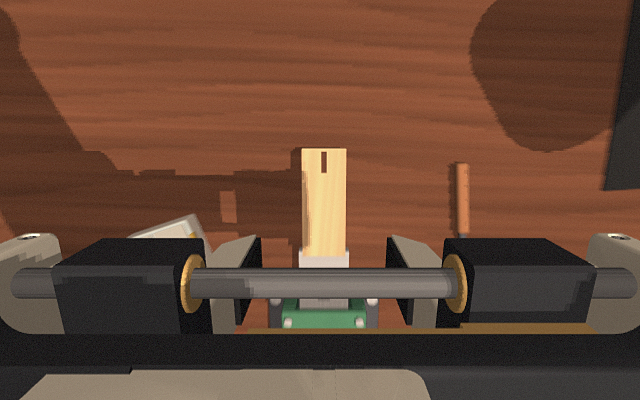

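View pics/s9.png

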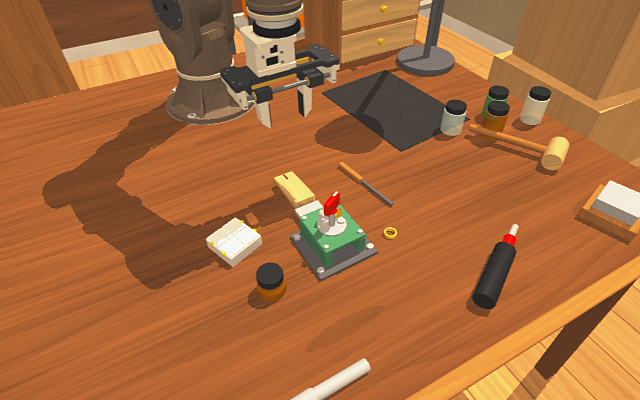

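The pin tip moved from x=0.4755 to 0.4253 (50 mm), the knob is still up and turned at (333,205), and the bystanders are at the same pixels as before. Handing in.

```bash
python3 -c "
from station import env; print(env.sign_off())"
```

```text
the job is handed in; nothing more can be done
None
```

The plunger is parked in its rest notch and the bench pin is drawn out to its end stop. I handed the job in at about 25.8 s, with the gripper open and clear of everything.

- **Knob:** I lifted it 14.4 mm and turned it about 64° clockwise, until the key lay lightly against the wall at about 0.24 N m (limit about 0.4). I then backed off a little, lowered the key into the notch and let go. Released, the knob top stood about 8.5 mm above its start height. It was still up and turned in the last scene image.
- **Pin:** I gripped it and drew it out 50.0 mm. It did not move when I commanded another 1 mm, with the pull at about 9 N, so it is against the stop. The last wrist image puts its tip 50.2 mm from where it started.
- **Bystanders:** The file, parts box, jar and ring looked unmoved by eye in the last scene image; I did not measure their poses.

**What went wrong or disagreed:**
- My first two move calls were refused because I had left out fields.
- My first grasp pinched the flange at the foot of the knob, with about 5 N of side force. I regripped higher on the bar.
- The key met the wall a few degrees before the roughly 66° I had estimated from the depth image. The close-up wrist view and the 8.5 mm rest height both showed it in the notch.

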